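# Tip up the round-headed branding iron

### The arm

A 6-joint arm with a two-finger parallel gripper is mounted at the origin on the work surface. World frame = base frame: x ahead of the robot, y to its left, z up, the work surface at z = 0. Lengths are in m, angles in rad, forces in N, time in s.
With the tool pointing down it reaches from about 0.35 to 0.925 m from the base axis. Payload 6.4 kg.
Tool frame: the origin (TCP) lies at the very end of the fingers, on their centre line; the grasp point (between the pads) lies 19 mm behind it; z points along the fingers, y is the direction in which the jaws open and shut (so a half turn about z gives the same grasp; the last joint's range is limited). The gripper opens to 85 mm and grips with 20 to 120 N. Pads are 22 mm wide; open, the fingers measure 114 mm over their backs; the gripper's body (76 mm by 85 mm) begins 54 mm behind the grasp point. The pads swing forward as they close: fully open they stand 13 mm farther back than shut.
Start: joints at [1.03, 0.245, 1.558, -0, 1.339, -0.174], TCP at [0.233, 0.607, 0.231] pointing down, gripper open.
Joint ranges: [-3.13, 3.13], [-1.02, 2.26], [0.13, 2.54], [-0.95, 4.09], [0.21, 2.88], [-2.74, 2.74]. Speed limits (rad/s): [2.57, 2.57, 3.14, 3.14, 3.14, 3.14].

### API

Orientations are given as a rotation vector (axis times angle).
In Python, from station import env gives the robot as it stands.
- The arm moves only by the tool carry_out, never from a script. Its argument "moves" is a list of rows, each an object with "hand": the closure, from 0 (fully open) to 1 (shut); "linear": the shift along the tool's x, y, z in mm, a list of three; "delta_rot": the turn, a rotation vector about the tool's x, y, z in rad, a list of three. In form: [{"hand": hand, "linear": [dx, dy, dz], "delta_rot": [wx, wy, wz]}, ...]. A call has 1 to 12 rows; each row is the pose to reach, as a shift and turn from the pose commanded when the call began, along the tool's axes at that moment; what a row does not reach only later rows make up. A row lasts 1/10 s, in which the tool goes at most 50 mm and 8.59 degrees, less where a joint would pass 70% of its speed; a pose out of reach is approached as far as the arm can. A call with a gripper value outside its range is refused whole. The fingers move at their own pace and stop on an object; "newtons" is the grip in N (left out, the last holds). Time passes only in rows, so rows that repeat a pose let the fingers close. It gives the time, the measured TCP pose, the force and the opening at its end, in the units of the state.
- env.sense(): the state, without advancing time (a new reading comes with each control period).
- env.grab_frame(name): name is "scene" or "top" or "wrist"; returns the picture (420x560x3 uint8, red, green, blue); there is no depth.
- env.camera_info(name): a dict with "K" (3x3 intrinsics, pixels), "origin" and "orientation" of the camera in the world. Camera axes: x right, y down, z forward; pixel columns grow to the right and rows downward; lengths in m; the calibration is good to about 2 mm. The wrist camera is an equidistant fisheye: a pixel r from the principal point sees the ray r / f radians off the axis. A picture is of the moment at which its call begins: read the wrist's pose just before it. camera_info takes no time and is no camera call; for the wrist camera it gives the pose at the moment of the call.
- env.close_job(): hands the job in, once; it reports no verdict.
The state is a dict: "time_s": time; "q": joint angles; "dq": joint speeds; "joint_efforts": joint torques, N m; "eef_pos": TCP position; "ee_rot": TCP orientation; "wrist_force": force on the tool from outside, world axes, zero at the start; "ft_torque": the same for the moment, N m; "finger_gap": finger opening in m.
Only numpy, scipy, OpenCV 4.12 (cv2) and the standard library are available. Lean on these libraries where they do the work, as an engineer would, in place of code of your own. Each camera call takes 0.05 s, during which the arm holds its last target.

### The job

Three cold branding irons rock on pivot stands, each head resting on a wooden blank. Free the blank under the iron with the round head: press that iron's wooden paddle fully down so that its head tips up, then let go and leave it standing tipped. Leave the other two irons with their heads down.

Things in the scene. Friction and masses are not known exactly. Their poses are not given: they have to be found in the camera images.
- round_iron (a joint): Tilt (rad) of the iron with the round brass head, a disc 66 mm across. 0 = bar level, head on its blank; grows as its paddle is pressed; 0.40 = stop, paddle fully down. The pivot is stiff: 4 to 9 N down on the paddle turns it, and it stays where left. Each iron is a steel seesaw bar, pivot axis 85 mm above the table; head at the far end, dark wooden paddle at the end nearer the robot.
- round_paddle (a point): Where to press: centre of the top of the round iron's paddle (60 mm along the bar, 44 across, 12 thick), 120 mm from the pivot. Bar level: 91 mm above the table; fully down: 44 mm, and 7 mm nearer the pivot. x axis along the bar to the head (within 0.35 rad of straight away from the robot), z up out of the paddle; it turns with the iron. The stand's cheeks at the pivot are 95 mm high.
- cross_iron (a joint): Tilt (rad) of the iron whose brass head is an X of two crossed bars, 72 mm long and 18 mm wide. Same stand, paddle and joint values as the round one. All three stand side by side, about 0.24 m apart, in any order, each fixed to the table with a dark square wooden blank under its head.
- bar_iron (a joint): Tilt (rad) of the iron whose brass head is one straight bar, 74 mm across the arm and 20 mm along it. Same stand, paddle and joint values as the round one.

How it is judged:
At the end, for the whole second after the job is handed in: The round-headed iron stands tipped, at rest, its tilt over 0.28 of 0.40 rad (paddle within about 14 mm of fully down), and the cross- and bar-headed irons are still down, each tilted less than 0.12 rad (value of joint round_iron above 0.28 rad and velocity of joint round_iron between -0.05 and 0.05 rad/s and value of joint each of cross_iron, bar_iron below 0.12 rad); the robot touches nothing.
It fails at once if one of the other two irons was tipped (over 0.12 rad) (value of joint any of cross_iron, bar_iron above 0.12 rad).
It also fails if it takes over 29 s, if anything falls off the work surface, if the arm or the gripper's body presses on something with over 40 N, if the wrist force passes 120 N, or if a joint passes its speed limit or range.

## Working session

There is one attempt and no reset: what is moved stays moved. The work goes in short steps, Python scripts to look and compute and a tool call to move; the robot and the scene stay as the last step left them, time stands still between calls to the robot, and variables do not carry over. Pictures are saved under pics/ and viewed, and the job is handed in when it is done.

Besides the shell and the picture viewer there is one more tool, called after ">>>" by a JSON object that holds its "name" and its "arguments", one argument or row to a line. carry_out: Moves the arm, as the interface text tells. Its arguments: {"type":"object","properties":{"moves":{"type":"array"},"newtons":{"type":"number"}},"required":["moves"]}

```bash
mkdir -p pics
python3 - <<'E'
from station import env
import cv2,numpy as np
s=env.sense();print(s)
for n in("top","scene"):
    print(n,env.camera_info(n))
    cv2.imwrite(f"pics/{n}0.png",env.grab_frame(n)[:,:,::-1])
E
```

```text
{'time_s': 0.0, 'q': array([ 1.02991728e+00,  2.45784519e-01,  1.55903319e+00,  7.10069096e-06,
        1.33866585e+00, -1.74139515e-01]), 'dq': array([-0.00142353, -0.00031464, -0.00057276,  0.00057109,  0.00070545,
        0.00040935]), 'joint_efforts': array([ 3.48673530e-04, -4.29513502e+01, -3.26128864e+01, -6.28231146e-05,
        5.48131895e-03, -1.96515469e-05]), 'eef_pos': array([0.23279917, 0.60628577, 0.2301889 ]), 'ee_rot': array([-5.72730643e-01, -3.08826463e+00,  2.77803244e-03]), 'wrist_force': array([0.31378714, 0.07800602, 0.26141387]), 'ft_torque': array([-0.00506756, -0.01356073,  0.03759263]), 'finger_gap': 0.08517584807671623}
top {'K': array([[397.41718488,   0.        , 273.24524278],
       [  0.        , 397.41718488, 203.41964514],
       [  0.        ,   0.        ,   1.        ]]), 'origin': array([ 0.53013188, -0.00290737,  0.7976636 ]), 'orientation': array([-2.20734849,  2.1693699 , -0.0936154 ])}
scene {'K': array([[396.17599649,   0.        , 282.10170394],
       [  0.        , 396.17599649, 213.80295194],
       [  0.        ,   0.        ,   1.        ]]), 'origin': array([ 0.90598   , -0.18403557,  0.73311293]), 'orientation': array([-2.2506645 , -1.31365938,  0.37442128])}
```

View pics/top0.png

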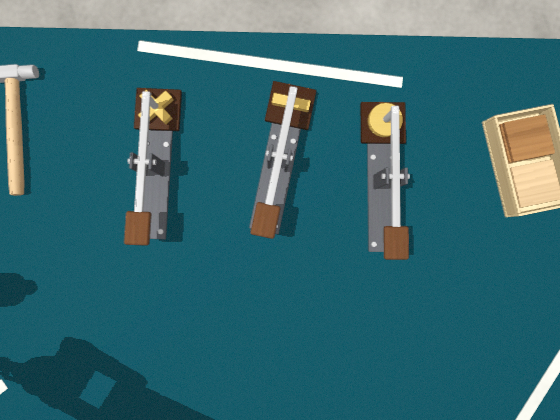

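View pics/scene0.png

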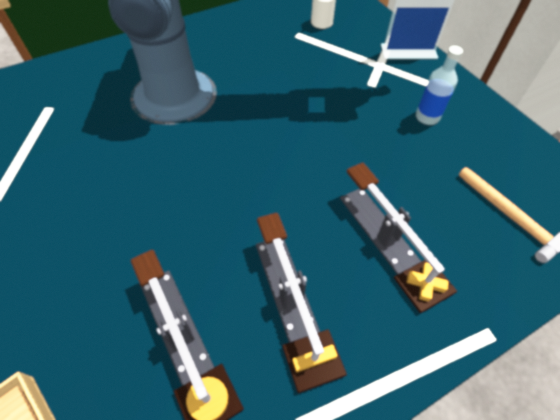

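The round iron is rightmost in the top view, with its paddle at about (396,243). In the scene view it is leftmost, with its paddle at about (148,265). I'll enlarge both paddles.

Run:
```python
import cv2,numpy as np
a=cv2.imread("pics/top0.png")[215:270,365:430];b=cv2.imread("pics/scene0.png")[240:300,115:185]
A=cv2.resize(a,None,fx=6,fy=6,interpolation=cv2.INTER_CUBIC);B=cv2.resize(b,None,fx=5,fy=5,interpolation=cv2.INTER_CUBIC)
o=np.zeros((340,760,3),np.uint8);o[:330,:390]=A;o[:300,400:750]=B
cv2.imwrite("pics/c1.png",o)
```

```text
(no output)
```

View pics/c1.png

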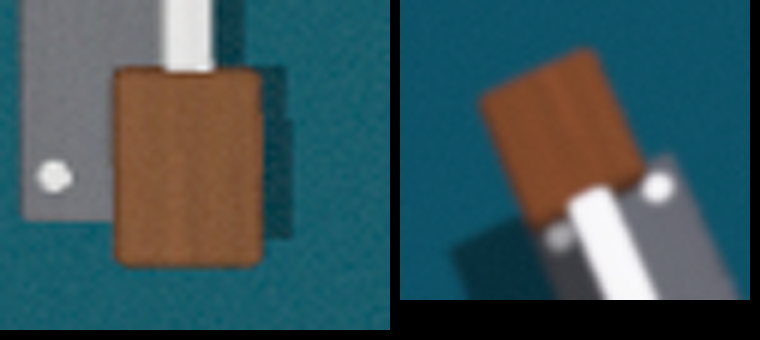

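```bash
cat > h.py <<'E'
from station import env
import numpy as np
from scipy.spatial.transform import Rotation as R
def ray(n,uv,z):
    c=env.camera_info(n);d=R.from_rotvec(c['orientation']).apply(np.linalg.inv(c['K'])@[*uv,1]);o=c['origin']
    return o+d*(z-o[2])/d[2]
E
python3 - <<'E'
from h import *
print(ray('top',(395.8,242.3),.091),ray('scene',(147,266.5),.091))
print('bar',ray('top',(396.5,225.5),.091),ray('top',(395,108),.091))
print('other paddle',ray('top',(265,221),.091),ray('top',(137,229),.091))
s=env.sense();r=R.from_rotvec(s['ee_rot']);print(r.as_matrix().round(3))
T=np.array([0,0,0])
p=ray('top',(395.8,242.3),.091)
print('tool-frame offset to paddle',r.inv().apply(p-s['eef_pos'])*1000)
print(s['time_s'])
E
```

```text
[ 0.51774529 -0.22892955  0.091     ] [ 0.52452821 -0.23091871  0.091     ]
bar [ 0.54757868 -0.23036479  0.091     ] [ 0.76141983 -0.22896638  0.091     ]
other paddle [0.55154505 0.00405846 0.091     ] [0.5335041  0.23000188 0.091     ]
[[-0.933  0.359 -0.001]
 [ 0.359  0.933 -0.001]
 [ 0.    -0.002 -1.   ]]
tool-frame offset to paddle [-565.52608985 -677.33024935  140.270789  ]
0.1
```

Run:
```python
from h import *
for u in [(430,118),(410,50),(322,25),(170,100),(372,80)]: print(u,ray('scene',u,0).round(2))
s=env.sense();r=R.from_rotvec(s['ee_rot'])
for t in [(.519,-.23,.23),(.519,-.23,.12)]: print(r.inv().apply(np.array(t)-s['eef_pos'])*1000)
import cv2; cv2.imwrite("pics/w0.png",env.grab_frame("wrist")[:,:,::-1])
```

```text
(430, 118) [0.42 0.56 0.  ]
(410, 50) [0.16 0.71 0.  ]
(322, 25) [-0.08  0.54  0.  ]
(170, 100) [ 0.02 -0.02  0.  ]
(372, 80) [0.22 0.52 0.  ]
[-567.04123226 -678.11171953    1.2714587 ]
[-567.07286887 -677.92802245  111.27130076]
```

View pics/w0.png

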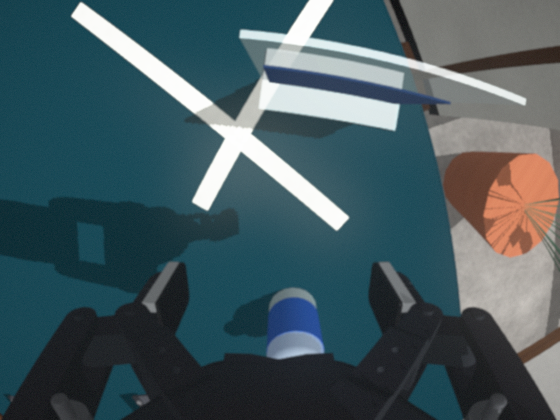

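The path is clear: the bottle is about 0.16 m off the line. I'll move over at a safe height with the fingers shut.

>>> {"name": "carry_out", "arguments": {
  "moves": [
    {"hand":1,"linear":[-20,-24,0],"delta_rot":[0,0,0]},
    {"hand":1,"linear":[-50,-60,0],"delta_rot":[0,0,0]},
    {"hand":1,"linear":[-80,-96,0],"delta_rot":[0,0,0]},
    {"hand":1,"linear":[-110,-132,0],"delta_rot":[0,0,0]},
    {"hand":1,"linear":[-140,-168,0],"delta_rot":[0,0,0]},
    {"hand":1,"linear":[-170,-204,0],"delta_rot":[0,0,0]},
    {"hand":1,"linear":[-200,-240,0],"delta_rot":[0,0,0]},
    {"hand":1,"linear":[-230,-276,0],"delta_rot":[0,0,0]},
    {"hand":1,"linear":[-260,-312,0],"delta_rot":[0,0,0]},
    {"hand":1,"linear":[-280,-336,0],"delta_rot":[0,0,0]},
    {"hand":1,"linear":[-300,-360,0],"delta_rot":[0,0,0]},
    {"hand":1,"linear":[-310,-372,0],"delta_rot":[0,0,0]}
  ]
}}

```text
time_s: 1.35
eef_pos: [0.3895, 0.1463, 0.2312]
ee_rot: [0.577, 3.088, -0.001]
wrist_force: [-0.2, -0.9, -0.6]
finger_gap: 0.0001
```

>>> {"name": "carry_out", "arguments": {
  "moves": [
    {"hand":1,"linear":[-20,-24,0],"delta_rot":[0,0,0]},
    {"hand":1,"linear":[-50,-60,0],"delta_rot":[0,0,0]},
    {"hand":1,"linear":[-80,-96,0],"delta_rot":[0,0,0]},
    {"hand":1,"linear":[-110,-132,0],"delta_rot":[0,0,0]},
    {"hand":1,"linear":[-140,-168,0],"delta_rot":[0,0,0]},
    {"hand":1,"linear":[-170,-204,0],"delta_rot":[0,0,0]},
    {"hand":1,"linear":[-200,-240,0],"delta_rot":[0,0,0]},
    {"hand":1,"linear":[-230,-270,0],"delta_rot":[0,0,0]},
    {"hand":1,"linear":[-250,-295,0],"delta_rot":[0,0,0]},
    {"hand":1,"linear":[-257,-306,0],"delta_rot":[0,0,0]},
    {"hand":1,"linear":[-257,-306,0],"delta_rot":[0,0,0]},
    {"hand":1,"linear":[-257,-306,0],"delta_rot":[0,0,0]}
  ]
}}

```text
time_s: 2.55
eef_pos: [0.5188, -0.2284, 0.2309]
ee_rot: [-0.572, -3.088, -0.001]
wrist_force: [-0.3, -0.4, -0.1]
finger_gap: 0.0002
```

>>> {"name": "carry_out", "arguments": {
  "moves": [
    {"hand":1,"linear":[0,0,30],"delta_rot":[0,0,0]},
    {"hand":1,"linear":[0,0,65],"delta_rot":[0,0,0]},
    {"hand":1,"linear":[0,0,95],"delta_rot":[0,0,0]},
    {"hand":1,"linear":[0,0,115],"delta_rot":[0,0,0]},
    {"hand":1,"linear":[0,0,125],"delta_rot":[0,0,0]},
    {"hand":1,"linear":[0,0,125],"delta_rot":[0,0,0]}
  ]
}}

```text
time_s: 3.15
eef_pos: [0.5184, -0.2278, 0.1052]
ee_rot: [-0.57, -3.087, -0.002]
wrist_force: [0.2, -0.2, 0.8]
finger_gap: -0.0
```

Run:
```python
from h import *
import cv2
s=env.sense();print(s['eef_pos'],s['wrist_force'])
f=lambda n:env.grab_frame(n)[:,:,::-1]
a=cv2.resize(f("top")[160:300,330:470],(400,400));b=cv2.resize(f("scene")[220:360,80:220],(400,400))
cv2.imwrite("pics/c2.png",np.hstack([a,b]))
```

```text
[ 0.51840952 -0.22777592  0.1051941 ] [ 0.17208731 -0.20064279  0.75790751]
```

View pics/c2.png

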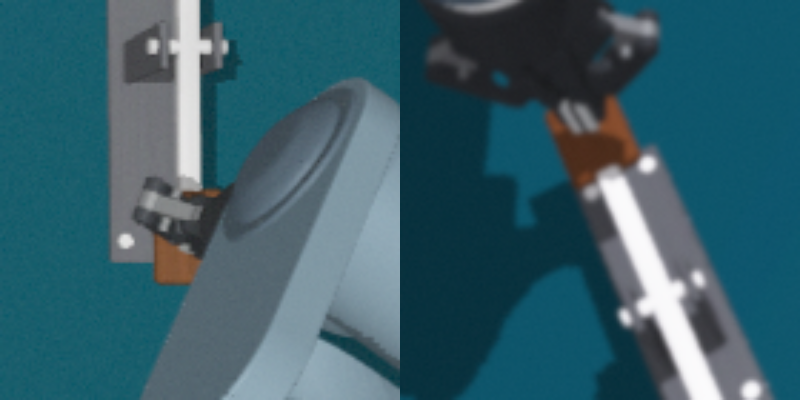

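The shut fingertips are over the paddle, at about (580,115) in the right crop. I'll press slowly.

>>> {"name": "carry_out", "arguments": {
  "moves": [
    {"hand":1,"linear":[0,0,6],"delta_rot":[0,0,0]},
    {"hand":1,"linear":[0,0,10],"delta_rot":[0,0,0]},
    {"hand":1,"linear":[0,0,14],"delta_rot":[0,0,0]},
    {"hand":1,"linear":[0,0,18],"delta_rot":[0,0,0]},
    {"hand":1,"linear":[0,0,22],"delta_rot":[0,0,0]},
    {"hand":1,"linear":[0,0,26],"delta_rot":[0,0,0]}
  ]
}}

```text
time_s: 3.85
eef_pos: [0.5194, -0.2296, 0.0808]
ee_rot: [-0.573, -3.089, -0.0]
wrist_force: [-2.5, 1.3, 7.0]
finger_gap: -0.0
```

>>> {"name": "carry_out", "arguments": {
  "moves": [
    {"hand":1,"linear":[0,0,4],"delta_rot":[0,0,0]},
    {"hand":1,"linear":[-1,0,8],"delta_rot":[0,0,0]},
    {"hand":1,"linear":[-1,0,12],"delta_rot":[0,0,0]},
    {"hand":1,"linear":[-2,1,16],"delta_rot":[0,0,0]},
    {"hand":1,"linear":[-3,1,20],"delta_rot":[0,0,0]},
    {"hand":1,"linear":[-4,1,24],"delta_rot":[0,0,0]},
    {"hand":1,"linear":[-5,2,28],"delta_rot":[0,0,0]},
    {"hand":1,"linear":[-6,2,31],"delta_rot":[0,0,0]},
    {"hand":1,"linear":[-6,2,33],"delta_rot":[0,0,0]}
  ]
}}

```text
time_s: 4.75
eef_pos: [0.5257, -0.2297, 0.0475]
ee_rot: [-0.573, -3.088, -0.001]
wrist_force: [-0.6, 2.1, 6.1]
finger_gap: -0.0004
```

>>> {"name": "carry_out", "arguments": {
  "moves": [
    {"hand":1,"linear":[0,0,1.5],"delta_rot":[0,0,0]},
    {"hand":1,"linear":[0,0,3],"delta_rot":[0,0,0]},
    {"hand":1,"linear":[0,0,3],"delta_rot":[0,0,0]}
  ]
}}

```text
time_s: 5.05
eef_pos: [0.526, -0.2297, 0.0468]
ee_rot: [-0.572, -3.088, -0.001]
wrist_force: [-8.8, 5.9, 18.6]
finger_gap: 0.0
```

At the stop: force has jumped to 18.6 N. Now I'll lift straight off.

>>> {"name": "carry_out", "arguments": {
  "moves": [
    {"hand":1,"linear":[0,0,-3],"delta_rot":[0,0,0]},
    {"hand":1,"linear":[2,0,-12],"delta_rot":[0,0,0]},
    {"hand":1,"linear":[5,0,-40],"delta_rot":[0,0,0]},
    {"hand":1,"linear":[20,0,-80],"delta_rot":[0,0,0]},
    {"hand":1,"linear":[50,0,-120],"delta_rot":[0,0,0]},
    {"hand":1,"linear":[90,0,-150],"delta_rot":[0,0,0]},
    {"hand":1,"linear":[110,0,-160],"delta_rot":[0,0,0]},
    {"hand":1,"linear":[110,0,-160],"delta_rot":[0,0,0]}
  ]
}}

```text
time_s: 5.85
eef_pos: [0.4224, -0.1903, 0.2064]
ee_rot: [0.573, 3.085, -0.004]
wrist_force: [0.6, -0.4, 0.0]
finger_gap: 0.0001
```

Run:
```python
from h import *
import cv2
s=env.sense();print(s['time_s'],s['eef_pos'],s['wrist_force'])
f=lambda n:env.grab_frame(n)[:,:,::-1]
cv2.imwrite("pics/s3.png",f("scene"));cv2.imwrite("pics/t3.png",f("top"))
```

```text
5.85 [ 0.42235914 -0.19028422  0.20640159] [ 0.61869451 -0.43711066  0.04217452]
```

View pics/s3.png

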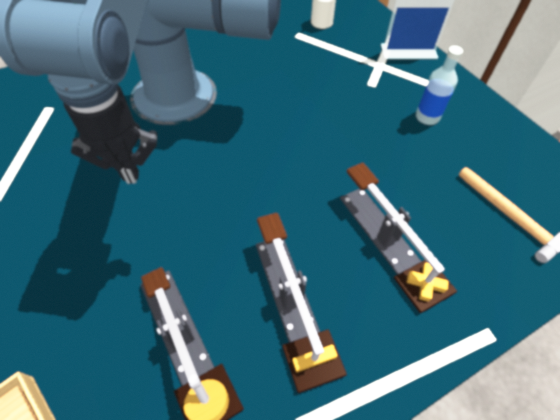

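View pics/t3.png

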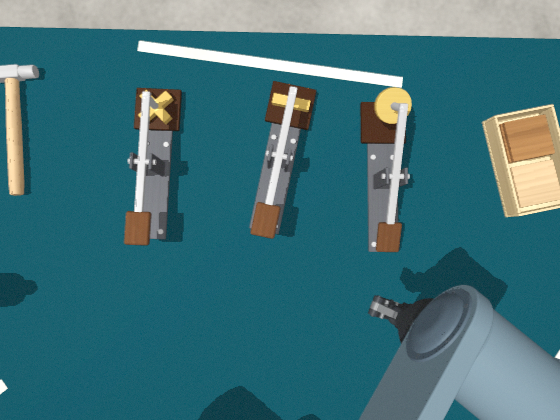

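The round head is raised off its blank (top view, head at (393,105), paddle at (388,237)), and the other two are unchanged. I'll check the paddle height by triangulation, then hand in.

Run:
```python
from h import *
for z in(.04,.044,.05,.058,.07,.091): print(z,ray('top',(388,237),z).round(4)[:2],ray('scene',(156,281),z).round(4)[:2])
c=env.camera_info('top')
for z,x in((.044,.527),(.058,.524)):
    p=R.from_rotvec(c['orientation']).inv().apply(np.array([x,-.23,z])-c['origin']);q=c['K']@p;print(z,q/q[2])
env.close_job()
```

```text
0.04 [ 0.5267 -0.2304] [ 0.5311 -0.23  ]
0.044 [ 0.5267 -0.2292] [ 0.5333 -0.2297]
0.05 [ 0.5267 -0.2274] [ 0.5365 -0.2293]
0.058 [ 0.5267 -0.225 ] [ 0.5409 -0.2288]
0.07 [ 0.5268 -0.2214] [ 0.5474 -0.228 ]
0.091 [ 0.5269 -0.2151] [ 0.5587 -0.2266]
0.044 [388.4284979 236.8382827   1.       ]
0.058 [390.69659059 238.5258111    1.        ]
the job is handed in; nothing more can be done
```

I pressed the round-headed iron's paddle down to its stop with shut fingers, lifted clear and handed the job in at about 6 s. No verdict is reported, so the result rests on my last checks.

- **Round iron:** at the stop the force rose to 18.6 N, with the fingertip at 47 mm height. After release, both cameras put the paddle top at about 40–44 mm height, which is fully down. They disagree by 4–7 mm along the bar.
- **Other irons:** the cross- and bar-headed irons looked unchanged in both views, with their heads on their blanks.
- **Robot:** the gripper was clear of everything, and the wrist force was under 1 N.

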